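# Refit the knob on the control box and turn it to off

## Task

Put the loose grey knob back on the spindle of the grey control box: set it over the shaft and, pressing lightly, turn it slowly until its keyway finds the key and it drops fully home. Then turn it anticlockwise (seen from above) to its stop, so that its pointer points to the box's left, along the long mark, and let go. Do not force it, and leave the other things where they are.

Things in the scene. Friction and masses are not known exactly. Their poses are not given: they have to be found in the camera images.
- control_box: Grey metal box fixed on the bench, 150 (x) x 220 (y) x 60 mm high, aluminium top with scale marks; three binding posts 20 mm high at y = +78 mm. Origin under its centre; z up, +y is the box's left, +x points away from the robot. A contact of more than 20 N between the knob and the box or its spindle counts as forcing.
- spindle_axis (a point): Where the upright steel spindle's axis meets the box's top face; the box's axes (it does not turn with the spindle). Heights above this point: collar 32 mm across up to 8; shaft 14 mm across, domed tip at 33; on the shaft one key, 5 mm thick, out to 15 mm from the axis, from the collar up to its round-edged top at 20.
- spindle_tip (a point): Tip of the spindle at rest (33 mm above spindle_axis; axes of the box). The spindle is sprung: it gives downward up to 4 mm (3 N to start it, 13 N at 4 mm, then solid). It turns with 0.04 Nm of friction; pressed with less than about 12 N it stays put while a misaligned knob slides round over the key.
- stop_mark (a point): Outer end of the long mark on the top face, 42 mm to the box's left of the axis. Angles are anticlockwise from above, from the box's +x: the key turns from -0.55 to 1.50 rad, to slightly springy stops. It starts anywhere from -0.45 to 1.1, not reported: find it by feel or sight. Fitted, the knob has 0.1 rad of play and reads 1.5 to 1.65 at the stop (1.57 = left).
- knob: Grey plastic knob, about 50 g, standing bore down; origin at the centre of its underside, z up, +x to the pointer. Skirt 44 mm across, 31 mm high; on it a bar grip 36 mm long (x), 14 mm wide (y), from 31 to 47 mm up; pointer nub and white line at its +x end. If let go on the shaft it stays there, so the grasp may be changed.
- knob_bore (a point): Mouth of the knob's bore, centre of its underside: round, 15.6 mm across, 27 mm deep, with one keyway 6.6 mm wide and 14 mm deep, straight under the pointer (+x), open through the skirt. Misaligned, the knob rides on the key, this point 20 mm above the box's top face; fully home it rests on the collar, 8 mm above the top face.
- knob_grip (a point): Centre of the knob's bar grip, 39 mm above its underside; axes as the knob's.
- battery: A standing AA cell, 14 mm across and 50 mm tall; origin under its centre. A bystander: leave it alone.
- board: A small green circuit board lying flat, 45 x 70 x 15 mm; origin under its centre. A bystander: leave it alone.
- driver: A screwdriver with red handle lying on the bench, 173 x 79 x 22 mm; origin near its middle, on the bench. A bystander: leave it alone.
- spool: A white spool of braid lying flat, 61 x 58 x 24 mm; origin under its centre. A bystander: leave it alone.
Not all that is in view belongs to the job. Leave any purple or turquoise look-alike of the knob alone.

How it is judged (in metres and radians):
On the way:
1. the knob has dropped fully home over the key (horizontal distance between knob and spindle_axis below 0.003 m and z of knob in the frame of control_box between 0.06 and 0.0705 m and angle between knob's own z axis and vertical below 0.08 rad), for 0.1 s.
At the end, for the whole second after the job is handed in: The knob stands upright, released and at rest, fully home on the spindle (axis within 3 mm, underside at most 2.5 mm above its home height) and turned to the anticlockwise stop (pointer within 0.13 rad of the box's left) (all of step 1 and angle between the x axis of knob and the y axis of control_box, either way round below 0.13 rad and linear speed of knob below 0.01 m/s); the robot touches nothing.
It fails at once if the knob is forced: more than 20 N between it and the control box with its spindle (contact force between knob and control_box above 20 N).
It fails at once if the battery is moved more than 20 mm (distance of battery from where it was at the start of the episode above 0.02 m).
It fails at once if the board is moved more than 20 mm (distance of board from where it was at the start of the episode above 0.02 m).
It fails at once if the driver is moved more than 20 mm (distance of driver from where it was at the start of the episode above 0.02 m).
It fails at once if the spool is moved more than 20 mm (distance of spool from where it was at the start of the episode above 0.02 m).
It also fails if it takes over 72 s, if anything falls off the work surface, if the arm or the gripper's body presses on something with over 40 N, if the wrist force passes 120 N, or if a joint passes its speed limit or range.

## Robot

A 7-joint arm with a two-finger parallel gripper is mounted at the origin on a cart in front of the work surface, level with it; the furniture and walls round the work are solid. World frame = base frame: x ahead of the robot, y to its left, z up, the work surface at z = 0. Lengths are in mm, angles in rad, forces in N, time in s.
With the tool pointing down it reaches from about 350 to 900 mm from the base axis. Payload 19.9 kg.
Tool frame: the origin (TCP) lies midway between the tips of the shut fingers; the grasp point (between the pads) lies 19 mm behind it; z points along the fingers, y is the line along which they close (so a half turn about z gives the same grasp; the last joint's range is limited). The gripper opens to 85 mm and grips with 20 to 120 N. Pads are 22 mm wide; open, the fingers measure 114 mm over their backs; the gripper's body (76 mm by 85 mm) begins 54 mm behind the grasp point. The pads swing forward as they close: fully open they stand 13 mm farther back than shut.
Start: joints at [1.308, 0.417, -0.01, 1.614, 0.005, 1.111, -0.053], TCP at [137.486, -609.668, 195.26] pointing down, gripper open.
Joint ranges: [-2.81, 2.81], [-0.39, 2.02], [-1.27, 1.25], [0.06, 2.57], [-1.19, 4.33], [0.19, 2], [-2.82, 2.82]. Speed limits (rad/s): [1.89, 1.89, 2.39, 2.39, 3.01, 3.01, 3.01].

## Interface

Orientations are given as a unit quaternion [x, y, z, w].
In Python, from plant import manip gives the robot as it stands. The module is installed in compiled form; this text tells all that it offers.
- The arm moves only by the tool servo_tool, never from a script. Its argument "moves" is a list of rows, each a list of 3 entries, a list of its own where there are three numbers: the turn, a rotation vector about the tool's x, y, z in units of 10 degrees (1.0 is 10 degrees), then the shift along the tool's x, y, z in units of 40 mm (1.0 is 40 mm), then the opening, from 0 (shut) to 1 (fully open). In form: [[[ax, ay, az], [dx, dy, dz], gripper], ...]. A call has 1 to 20 rows; each row is the pose to reach, as a shift and turn from the pose commanded when the call began, along the tool's axes at that moment; what a row does not reach only later rows make up. A row lasts 1/8 s, in which the tool goes at most 62.5 mm and 10.7 degrees, less where a joint would pass 70% of its speed; a pose out of reach is approached as far as the arm can. A call with a gripper value outside its range is refused whole. The fingers move at their own pace and stop on an object; "grip_force" is the grip in N (left out, the last holds). Time passes only in rows, so rows that repeat a pose let the fingers close. It gives the time, the measured TCP pose, the force, the opening and the grip force at its end, in the units of the state.
- manip.read_state(): the state, without advancing time (a new reading comes with each control period).
- manip.snapshot(name): name is "scene" or "top" or "wrist"; returns a dict with "color" (420x560x3 uint8, blue, green, red), "intrinsics" (3x3 intrinsics, pixels), "k1" (the pictures are not rectified: a ray, as slopes to the right and down, at radius r is drawn at 1 + k1 r^2 times it, then the intrinsics apply), "world_from_camera" (4x4, takes a point from camera to world coordinates). Camera axes: x right, y down, z forward; pixel columns grow to the right and rows downward; lengths in mm; the calibration is good to about 2 mm. A picture is of the moment at which its call begins. There is no depth.
- manip.hand_in(): hands the job in; it is judged then, once.
The state is a dict: "time_s": time; "joint_pos": joint angles; "qd": joint speeds; "joint_efforts": joint torques, N m; "position": TCP position; "tcp_rot": TCP orientation; "wrist_force": force on the tool from outside, world axes, zero at the start; "wrist_torque": the same for the moment, N m; "width": opening from 0.0 (shut) to 1.0 (fully open); "grasp_force": force on a finger pad.
Only numpy, scipy, OpenCV 4.12 (cv2) and the standard library are available. Lean on these libraries where they do the work, as an engineer would, in place of code of your own. Each camera call takes 0.05 s, during which the arm holds its last target. There are 200 camera calls.

## Working session

There is one attempt and no reset: what is moved stays moved. The work goes in short steps, Python scripts to look and compute and a tool call to move; the robot and the scene stay as the last step left them, time stands still between calls to the robot, and variables do not carry over. Pictures are saved under pics/ and viewed, at most 10 in all, crops included, and the job is handed in when it is done.

Besides the shell and the picture viewer there is one more tool, called as a command line: name --argument value ..., lists and objects as JSON in quotes. servo_tool: Moves the arm, as the interface text tells. Its arguments: {"type":"object","properties":{"moves":{"type":"array","items":{"type":"array"}},"grip_force":{"type":"number"}},"required":["moves"]}

```bash
mkdir -p pics; cat > h.py <<'E'
import numpy as np, cv2
from plant import manip
from scipy.spatial.transform import Rotation as R
def snap(n,f):
    s=manip.snapshot(n); cv2.imwrite('pics/'+f+'.png',s['color']); np.savez('pics/'+f,**s); return s
def load(f): return dict(np.load('pics/'+f+'.npz'))
def ray(s,px):
    K=np.array(s['intrinsics'],float); d=np.array([[-0.0]]); k1=float(s['k1'])
    u=cv2.undistortPoints(np.array([[px]],float),K,np.array([k1,0,0,0,0.]))[0,0]
    T=np.array(s['world_from_camera']); return T[:3,3],T[:3,:3]@np.array([u[0],u[1],1])
def onz(s,px,z):
    o,d=ray(s,px); return o+d*(z-o[2])/d[2]
def proj(s,p):
    T=np.linalg.inv(s['world_from_camera']); c=T[:3,:3]@np.array(p,float)+T[:3,3]; u=c[:2]/c[2]
    u=u*(1+float(s['k1'])*(u@u)); K=np.array(s['intrinsics']); return K[:2,:2]@u+K[:2,2]
def tool():
    st=manip.read_state(); return np.array(st['position']),R.from_quat(st['tcp_rot']),st
E
python3 - <<'E'
from h import *
a=snap('top','t1');b=snap('scene','s1')
cv2.imwrite('pics/both.png',cv2.resize(np.hstack([a['color'],b['color']]),(800,300)))
for s in(a,b):print(s['intrinsics'],s['k1'],np.round(s['world_from_camera'],2))
st=manip.read_state();print(st)
E
```

```text
[[414.71287724   0.         275.73967179]
 [  0.         414.71287724 206.75016175]
 [  0.           0.           1.        ]] 0.012623346434980153 [[ 2.0000e-02 -1.0000e+00  1.0000e-01  5.1534e+02]
 [-1.0000e+00 -2.0000e-02  3.0000e-02 -6.7320e+01]
 [-3.0000e-02 -1.0000e-01 -9.9000e-01  9.4723e+02]
 [ 0.0000e+00  0.0000e+00  0.0000e+00  1.0000e+00]]
[[454.55196891   0.         275.44059257]
 [  0.         454.55196891 208.19354885]
 [  0.           0.           1.        ]] -0.07738232641061538 [[-7.0000e-01 -4.5000e-01  5.6000e-01  9.4440e+01]
 [-7.2000e-01  4.6000e-01 -5.2000e-01  3.9291e+02]
 [-2.0000e-02 -7.7000e-01 -6.4000e-01  6.2695e+02]
 [ 0.0000e+00  0.0000e+00  0.0000e+00  1.0000e+00]]
{'time_s': 0.1, 'joint_pos': array([ 1.30750315,  0.41795125, -0.01029687,  1.61409898,  0.00472131,
        1.11071553, -0.05299746]), 'qd': array([-0.00160666, -0.00073776, -0.00168321, -0.00275269,  0.00076911,
        0.00026756,  0.00019266]), 'joint_efforts': array([ 4.34648697e-03, -8.65806556e+01,  6.80539571e-01, -4.35632944e+01,
        1.90515979e-02,  5.02219409e-03, -1.91963403e-05]), 'position': array([ 137.38711527, -609.34984997,  194.70612596]), 'tcp_rot': array([ 9.93856315e-01,  1.10676532e-01, -1.17736967e-04, -5.62880328e-04]), 'wrist_force': array([ 0.40480522, -0.01174139, -0.54899857]), 'wrist_torque': array([-0.01467753,  0.0141472 ,  0.02060882]), 'grasp_force': 0.0, 'width': 0.9968707235770716}
```

View pics/t1.png

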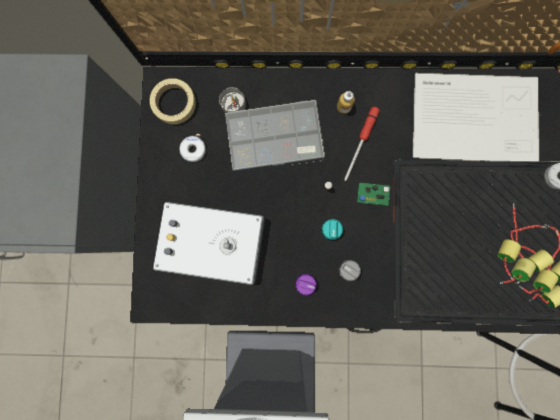

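View pics/s1.png

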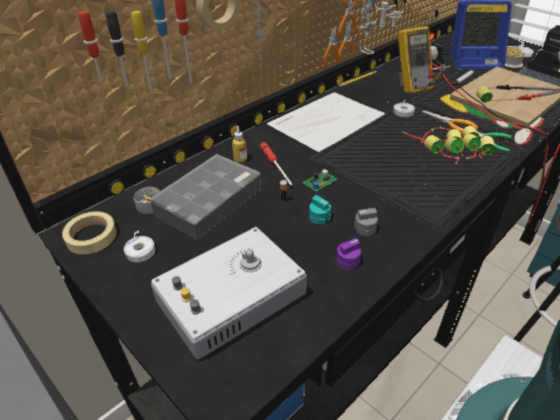

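The top view shows three knobs: grey (350,270), purple (306,285) and turquoise (333,229). The task asks for the grey one. The box is at (208,243) with the spindle at about (228,245). Next I'll confirm the grey knob in an enlarged crop and measure.

```bash
python3 - <<'E'
from h import *
a=load('t1');b=load('s1')
A=a['color'];B=b['color']
c=lambda I,x,y,r:cv2.resize(I[y-r:y+r,x-r:x+r],(390,290*390//390+100))if 0 else cv2.resize(I[y-r:y+r,x-r:x+r],(300,300),interpolation=cv2.INTER_CUBIC)
cv2.imwrite('pics/crop.png',np.vstack([np.hstack([c(A,350,270,20),c(B,366,222,24)]),np.hstack([c(A,228,243,30),c(B,248,262,30)])]))
print('knob top',onz(a,(350,270),40),'scene',onz(b,(366,214),40))
print('spindle base',onz(a,(228,246),68),onz(b,(249,266),65))
# box top corners
g=cv2.inRange(A,(170,170,170),(255,255,255));g[:195]=0;g[290:]=0;g[:,:150]=0;g[:,270:]=0
ct=max(cv2.findContours(g,0,2)[0],key=cv2.contourArea);r=cv2.minAreaRect(ct)
P=[onz(a,p,60) for p in cv2.boxPoints(r)];print(r,np.round(P,1),np.mean(P,0),[np.linalg.norm(P[i]-P[i-1]) for i in range(4)])
E
```

```text
knob top [ 470.02085066 -200.00285699   40.        ] scene [ 466.64411134 -195.52079608   40.        ]
spindle base [516.31574175  61.24959136  68.        ] [508.87405247  72.81258979  65.        ]
((207.27305603027344, 242.50347900390625), (99.2343978881836, 67.92863464355469), 8.583621978759766) [[465.1 221.4  60. ]
 [609.7 206.3  60. ]
 [581.1  -7.6  60. ]
 [438.4  10.6  60. ]] [523.58683768 107.64189424  60.        ] [np.float64(212.4648556461616), np.float64(145.39934640177054), np.float64(215.8239217147917), np.float64(143.91030789657665)]
```

View pics/crop.png

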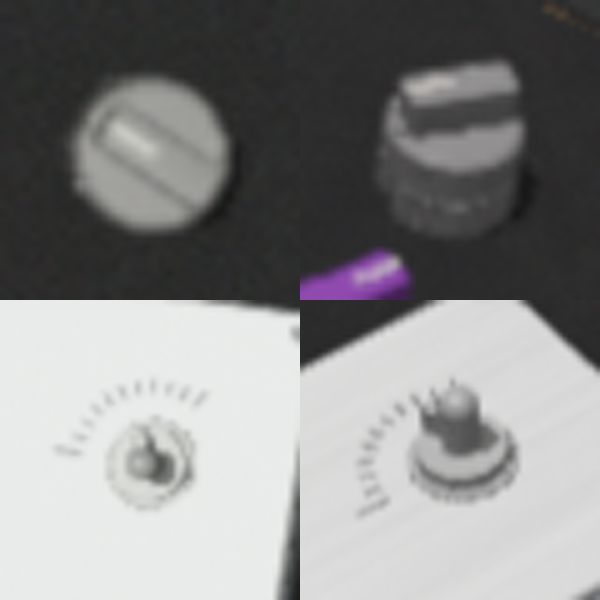

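Crop: the object at top-view (350,270) and scene-view (366,222) is the grey knob. Its pointer (white line) points up-left, about 1 rad in world. The spindle key points roughly away from the robot. I'll move above the knob.

servo_tool --moves '[[[0, 0, -4.4], [10.3, -8.2, 0.9], 0.45], [[0, 0, -4.4], [10.3, -8.2, 0.9], 0.45], [[0, 0, -4.4], [10.3, -8.2, 0.9], 0.45], [[0, 0, -4.4], [10.3, -8.2, 0.9], 0.45], [[0, 0, -4.4], [10.3, -8.2, 0.9], 0.45], [[0, 0, -4.4], [10.3, -8.2, 0.9], 0.45], [[0, 0, -4.4], [10.3, -8.2, 0.9], 0.45], [[0, 0, -4.4], [10.3, -8.2, 0.9], 0.45], [[0, 0, -4.4], [10.3, -8.2, 0.9], 0.45], [[0, 0, -4.4], [10.3, -8.2, 0.9], 0.45], [[0, 0, -4.4], [10.3, -8.2, 0.9], 0.45], [[0, 0, -4.4], [10.3, -8.2, 0.9], 0.45], [[0, 0, -4.4], [10.3, -8.2, 0.9], 0.45], [[0, 0, -4.4], [10.3, -8.2, 0.9], 0.45]]'

```text
time_s: 1.85
position: [467.0, -199.4, 159.3]
tcp_rot: [0.88, 0.475, -0.0, 0.0]
wrist_force: [-0.2, -1.3, -0.5]
width: 0.449
grasp_force: 0.0
```

```bash
python3 - <<'E'
from h import *
s=snap('wrist','w1')
p,r,st=tool();print(p,r.as_matrix().round(3),st['joint_pos'].round(2))
print(s['world_from_camera'].round(3),s['intrinsics'][0],'expected grip px',proj(s,(469,-199,47)))
E
```

```text
[ 467.13829955 -199.32403186  159.3104834 ] [[ 0.549  0.836  0.   ]
 [ 0.836 -0.549  0.   ]
 [ 0.     0.    -1.   ]] [ 0.71  0.28 -0.42  1.93  0.14  0.97 -0.36]
[[ 8.36000e-01 -5.28000e-01 -1.51000e-01  5.05743e+02]
 [-5.49000e-01 -8.03000e-01 -2.31000e-01 -1.40818e+02]
 [ 0.00000e+00  2.77000e-01 -9.61000e-01  3.38110e+02]
 [ 0.00000e+00  0.00000e+00  0.00000e+00  1.00000e+00]] [304.09958035   0.         278.36342503] expected grip px [279.4585481  193.97836364]
```

View pics/w1.png

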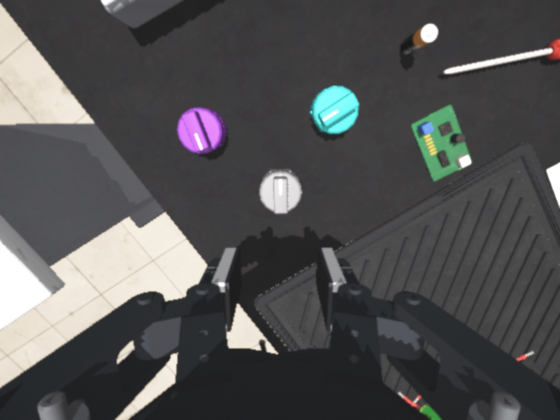

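The wrist view shows the grey knob at (280,191), with its bar and white line up the image and so nearly along tool x. I'll refine the centre and bar direction.

```bash
python3 - <<'E'
from h import *
s=load('w1');I=s['color']
hsv=cv2.cvtColor(I,cv2.COLOR_BGR2HSV)
def blob(lo,hi,c,r,smax=60):
    m=np.zeros(I.shape[:2],np.uint8);x,y=c
    m[y-r:y+r,x-r:x+r]=cv2.inRange(hsv,(0,0,lo),(180,smax,hi))[y-r:y+r,x-r:x+r]
    ct=max(cv2.findContours(m,0,2)[0],key=cv2.contourArea);return ct
ct=blob(110,255,(280,191),32);(cx,cy),rad=cv2.minEnclosingCircle(ct);print('knob',cx,cy,rad,cv2.boundingRect(ct),onz(s,(cx,cy),31),np.linalg.norm(onz(s,(cx-rad,cy),31)-onz(s,(cx+rad,cy),31)))
ct=blob(205,255,(280,191),30);print('bar',cv2.minAreaRect(ct))
c=I[160:222,248:312];cv2.imwrite('pics/c2.png',cv2.resize(c,(576,558),interpolation=cv2.INTER_CUBIC))
E
```

```text
knob 280.4666442871094 190.79922485351562 22.88006019592285 (259, 170, 43, 44) [ 469.69934874 -199.94894424   31.        ] 47.29299854767869
bar ((280.0000305175781, 191.50003051757812), (37.47665786743164, 37.476661682128906), 45.0)
```

View pics/c2.png

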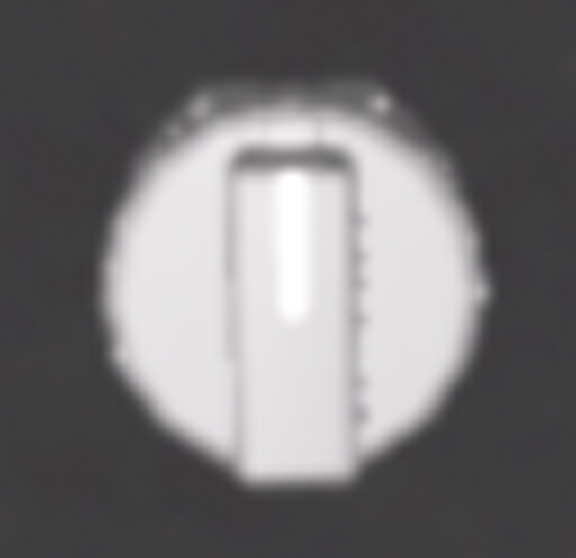

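```bash
python3 - <<'E'
from h import *
s=load('w1');p,r,st=tool()
for px,z in(((280.9,196.1),47),((280.5,192.6),31)):
    q=onz(s,px,z);print(q,r.inv().apply(q-p))
E
```

```text
[ 469.0113369  -201.57220977   47.        ] [ -0.85234984   2.79764965 112.31052449]
[ 468.68423669 -201.56458775   31.        ] [ -1.02602602   2.51978345 128.31051447]
```

servo_tool --moves '[[[0, 0, 0], [-0.02, 0.07, 1.0], 0.4], [[0, 0, 0], [-0.02, 0.07, 2.0], 0.4], [[0, 0, 0], [-0.02, 0.07, 2.7], 0.4], [[0, 0, 0], [-0.02, 0.07, 3.1], 0.4], [[0, 0, 0], [-0.02, 0.07, 3.1], 0.4], [[0, 0, 0], [-0.02, 0.07, 3.1], 0.0], [[0, 0, 0], [-0.02, 0.07, 3.1], 0.0], [[0, 0, 0], [-0.02, 0.07, 3.1], 0.0], [[0, 0, 0], [-0.02, 0.07, 3.1], 0.0], [[0, 0, 0], [-0.02, 0.07, 3.1], 0.0], [[0, 0, 0], [-0.02, 0.07, 3.1], 0.0]]' --grip_force 40

```text
time_s: 3.28
position: [469.1, -201.3, 35.3]
tcp_rot: [0.88, 0.475, -0.0, -0.0]
wrist_force: [-0.7, 0.1, 0.4]
width: 0.002
grasp_force: 0.0
```

The fingers closed on nothing, so I'll look.

```bash
python3 - <<'E'
from h import *
s=snap('wrist','w2');a=snap('top','t2');b=snap('scene','s2')
c=np.hstack([cv2.resize(s['color'][150:350,180:380],(400,400)),cv2.resize(b['color'][150:270,306:426],(400,400),interpolation=cv2.INTER_CUBIC)])
cv2.imwrite('pics/c3.png',c);print(proj(s,(469,-201,35)))
E
```

```text
[277.55103701 236.91890177]
```

View pics/c3.png

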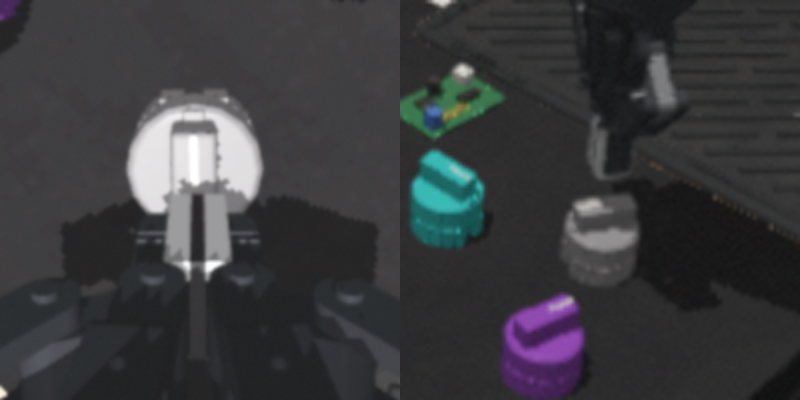

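```bash
python3 - <<'E'
from h import *
s=load('w2');b=load('s2');a=load('t2');b1=load('s1')
print('scene tip',onz(b,(369,202.5),35),onz(b,(369,202.5),60)); print('proj tcp',proj(b,(469,-201,35)),proj(a,(469,-201,35)))
print('scene bar top',onz(b,(367.5,211.5),47), 'wrist bar top far end', onz(s,(276.5,212),47),'w1 far end',onz(load('w1'),(280.9,178.5),47))
# triangulate knob far-end/skirt center between w1 and w2 (camera moved ~124 mm)
def tri(rays):
    A=np.zeros((3,3));v=np.zeros(3)
    for o,d in rays:
        d=d/np.linalg.norm(d);M=np.eye(3)-np.outer(d,d);A+=M;v+=M@o
    return np.linalg.solve(A,v)
w1=load('w1')
print('tri end w1/w2',tri([ray(w1,(280.9,178.5)),ray(s,(276.5,212))]))
print('tri scene/w1 ',tri([ray(w1,(280.9,196.1)),ray(b,(367.5,211.5))]))
print('cams',w1['world_from_camera'][:3,3],s['world_from_camera'][:3,3])
for n in('t1','t2'):
    I=load(n)['color'];m=cv2.inRange(cv2.cvtColor(I,cv2.COLOR_BGR2HSV),(0,0,90),(180,50,255));m[:250]=0;m[290:]=0;m[:,:330]=0;m[:,372:]=0
    ct=max(cv2.findContours(m,0,2)[0],key=cv2.contourArea);print(n,cv2.minEnclosingCircle(ct))
p,r,st=tool();print(p,st['width'])
E
```

```text
scene tip [ 487.42805007 -233.74247261   35.        ] [ 470.83089634 -207.27723644   60.        ]
proj tcp [366.47234881 214.07715756] [350.1231282  270.36258056]
scene bar top [ 464.68180156 -196.57001494   47.        ] wrist bar top far end [ 479.48278911 -183.98737503   47.        ] w1 far end [ 478.5994583  -186.89524899   47.        ]
tri end w1/w2 [ 475.9313263  -190.24416453   23.32521835]
tri scene/w1  [ 468.37163068 -202.70195594   41.09428486]
cams [ 505.74341499 -140.81797454  338.10980575] [ 507.78418304 -142.65880159  214.06437566]
t1 ((349.5, 270.1428527832031), 10.253274917602539)
t2 ((353.0, 269.5), 19.72951889038086)
[ 469.09412029 -201.23689992   35.24617998] 0.0007756331503127417
```

```bash
python3 - <<'E'
from h import *
s=load('w2')
for z in (35,47,54,60,65,70): print(z,proj(s,(469,-201,z)),proj(s,(469,-201,z))*2-[360,300], proj(load('s2'),(469,-201,z)))
E
```

```text
35 [277.55103701 236.91890177] [195.10207401 173.83780353] [366.47234881 214.07715756]
47 [277.50645503 244.33921524] [195.01291007 188.67843048] [367.10672487 209.4630037 ]
54 [277.47771073 249.12377148] [194.95542146 198.24754297] [367.48113571 206.73455764]
60 [277.451237   253.53059205] [194.902474   207.06118409] [367.80464761 204.3739284 ]
65 [277.42774375 257.44144674] [194.8554875  214.88289348] [368.07608257 202.39107332]
70 [277.40282237 261.59020915] [194.80564473 223.18041831] [368.34920529 200.39383212]
```

The scene and wrist views agree that the fingertips are about 60 mm up, clear above the knob, which hasn't moved. I'll open and go lower in small steps, watching the force.

servo_tool --moves '[[[0, 0, 0], [0, 0, 0], 0.4], [[0, 0, 0], [0, 0, 0], 0.4], [[0, 0, 0], [0, 0, 0], 0.4], [[0, 0, 0], [0, 0, 0.2], 0.4], [[0, 0, 0], [0, 0, 0.4], 0.4], [[0, 0, 0], [0, 0, 0.5], 0.4], [[0, 0, 0], [0, 0, 0.5], 0.4]]'

```text
time_s: 4.3
position: [468.9, -201.1, 14.8]
tcp_rot: [0.88, 0.475, -0.0, -0.0]
wrist_force: [1.1, -0.4, 0.3]
width: 0.4
grasp_force: 0.0
```

servo_tool --moves '[[[0, 0, 0], [0, 0, 0], 0.0], [[0, 0, 0], [0, 0, 0], 0.0], [[0, 0, 0], [0, 0, 0], 0.0], [[0, 0, 0], [0, 0, 0], 0.0], [[0, 0, 0], [0, 0, 0], 0.0]]'

```text
time_s: 4.92
position: [469.1, -201.3, 15.3]
tcp_rot: [0.88, 0.475, -0.0, -0.0]
wrist_force: [-0.7, 0.6, -0.1]
width: -0.002
grasp_force: 0.0
```

```bash
python3 - <<'E'
from h import *
s=snap('wrist','w3');b=snap('scene','s3')
c=np.hstack([cv2.resize(s['color'][150:350,180:380],(400,400)),cv2.resize(b['color'][170:250,326:406],(400,400),interpolation=cv2.INTER_CUBIC)])
cv2.imwrite('pics/c4.png',c);print(proj(s,(469,-201,15)),proj(s,(469,-201,47)),proj(b,(469,-201,47)),proj(b,(469,-201,15)))
E
```

```text
[277.51550775 236.8938152 ] [277.38035333 259.03773738] [367.10672487 209.4630037 ] [365.4356171  221.59438675]
```

View pics/c4.png

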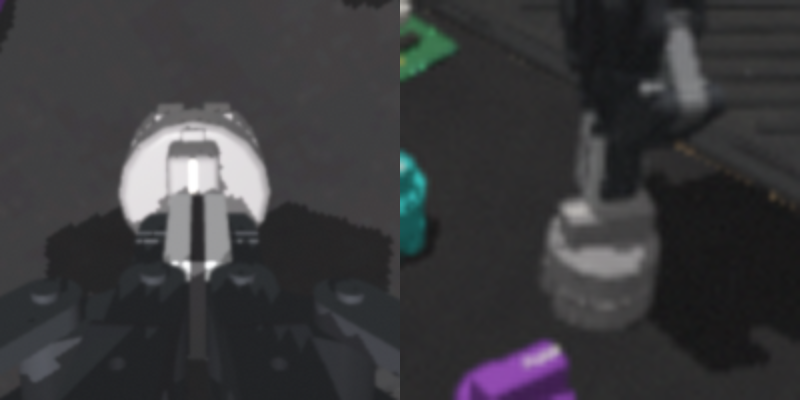

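The tips are now only just at the bar's top (about z 46). I'll go lower again, guarded.

servo_tool --moves '[[[0, 0, 0], [0, 0, 0], 0.4], [[0, 0, 0], [0, 0, 0], 0.4], [[0, 0, 0], [0, 0, 0], 0.4], [[0, 0, 0], [0, 0, 0.1], 0.4], [[0, 0, 0], [0, 0, 0.2], 0.4], [[0, 0, 0], [0, 0, 0.25], 0.4], [[0, 0, 0], [0, 0, 0.25], 0.4]]'

```text
time_s: 5.9
position: [469.0, -201.2, 5.1]
tcp_rot: [0.88, 0.475, -0.0, -0.0]
wrist_force: [0.6, 0.2, 1.0]
width: 0.403
grasp_force: 0.0
```

servo_tool --moves '[[[0, 0, 0], [0, 0, 0], 0.0], [[0, 0, 0], [0, 0, 0], 0.0], [[0, 0, 0], [0, 0, 0], 0.0], [[0, 0, 0], [0, 0, 0], 0.0], [[0, 0, 0], [0, 0, 0], 0.0]]'

```text
time_s: 6.52
position: [469.2, -201.3, 5.4]
tcp_rot: [0.88, 0.475, 0.0, 0.0]
wrist_force: [-0.3, 1.9, 4.7]
width: 0.138
grasp_force: 40.1
```

It's gripped (40 N). I'll lift and carry it to a look-out spot short of the spindle, with the pointer turned near the key's direction.

servo_tool --moves '[[[0, 0, 0], [0, 0, -0.4], 0], [[0, 0, 0], [0, 0, -1.2], 0], [[0, 0, 0], [0, 0, -2.1], 0], [[0, 0, 0], [0, 0, -3.1], 0], [[0, 0, 0.5], [0.6, -0.4, -3.1], 0], [[0, 0, 1.0], [1.2, -0.9, -3.1], 0], [[0, 0, 1.6], [1.9, -1.4, -3.1], 0], [[0, 0, 2.2], [2.6, -1.9, -3.1], 0], [[0, 0, 2.8], [3.3, -2.5, -3.1], 0], [[0, 0, 3.4], [4.0, -3.0, -3.1], 0], [[0, 0, 3.9], [4.6, -3.4, -3.1], 0], [[0, 0, 4.2], [4.95, -3.7, -3.1], 0], [[0, 0, 4.2], [4.95, -3.7, -3.1], 0], [[0, 0, 4.2], [4.95, -3.7, -3.1], 0]]'

```text
time_s: 8.28
position: [454.2, 44.8, 129.7]
tcp_rot: [0.992, 0.128, 0.0, 0.0]
wrist_force: [-0.5, -0.0, -0.8]
width: 0.143
grasp_force: 39.5
```

```bash
python3 - <<'E'
from h import *
s=snap('wrist','w4')
p,r,st=tool();print(p,r.as_matrix()[:,0],st['width'],st['grasp_force'],st['joint_pos'].round(2),proj(s,(516,61,93)))
I=s['color'];cv2.imwrite('pics/c5.png',cv2.resize(I[60:360,100:500],(800,600),interpolation=cv2.INTER_CUBIC))
E
```

```text
[454.21371079  44.58717241 129.57383473] [9.67275289e-01 2.53729201e-01 8.81835597e-05] 0.1460584247847934 39.477683901786804 [ 0.24  0.23 -0.46  2.07  0.13  0.87 -1.6 ] [278.1036391  130.94195668]
```

View pics/c5.png

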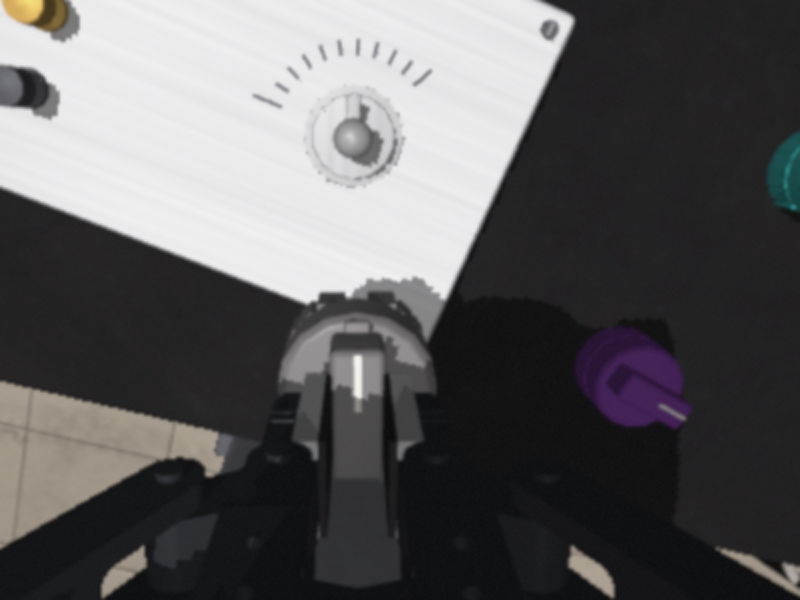

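```bash
python3 - <<'E'
from h import *
s=load('w4');p,r,st=tool();f=lambda cx,cy:(100+cx/2,60+cy/2)
zk=p[2]-5.4
def t(px,z):q=onz(s,px,z);return q.round(1),r.inv().apply(q-p).round(2)
print('tip',t(f(352,137),92)); print('collar',t(f(354,138),66))
print('shaft key root/out z80',t(f(353,95),80))
print('knob skirt c',t(f(358,390),zk+31),'diam',np.linalg.norm(onz(s,f(280,390),zk+31)-onz(s,f(436,390),zk+31)))
print('skirt front',t(f(358,312),zk+31)); print('bar front top',t(f(358,350),zk+47))
S=load('s1');print('scene collar',onz(S,(250.6,263),67),'top collar',onz(load('t1'),(228.4,246),67), 'proj of spindle tip/axis est in scene',proj(S,(517,62,93)),proj(S,(517,62,68)))
# collar dark ring / scale mark end
print('longmark',t(f(254,96),60))
E
```

```text
tip (array([517.2,  62.8,  92. ]), array([65.53, -1.66, 37.58]))
collar (array([516.4,  62. ,  66. ]), array([64.58, -1.07, 63.58]))
shaft key root/out z80 (array([531. ,  66.1,  80. ]), array([79.77, -1.38, 49.58]))
knob skirt c (array([454.1,  44.2, 155.2]), array([ -0.22,   0.38, -25.6 ])) diam 42.7971469451347
skirt front (array([475.8,  49.9, 155.2]), array([ 22.2 ,   0.34, -25.6 ]))
bar front top (array([471.3,  48.8, 171.2]), array([ 17.63,   0.31, -41.6 ]))
scene collar [510.6041536   67.51567019  67.        ] top collar [516.33298087  60.54440655  67.        ] proj of spindle tip/axis est in scene [249.57431045 248.49898222] [250.48482772 258.94665444]
longmark (array([521.7, 103.5,  60. ]), array([ 80.19, -39.93,  69.57]))
```

The spindle is measured at (517,62.5) and the long mark checks out at 41 mm. The key lies along tool x already, so the knob goes down nearly aligned. I'll move over and lower to just above the tip.

servo_tool --moves '[[[0, 0, 0], [0.5, -0.02, 0], 0], [[0, 0, 0], [1.1, -0.04, 0], 0], [[0, 0, 0], [1.5, -0.045, 0], 0], [[0, 0, 0], [1.635, -0.045, 0.2], 0], [[0, 0, 0], [1.635, -0.045, 0.5], 0], [[0, 0, 0], [1.635, -0.045, 0.7], 0], [[0, 0, 0], [1.635, -0.045, 0.75], 0], [[0, 0, 0], [1.635, -0.045, 0.75], 0]]'

```text
time_s: 9.32
position: [516.8, 63.8, 99.3]
tcp_rot: [0.992, 0.128, -0.0, 0.0]
wrist_force: [0.6, 0.3, -1.3]
width: 0.147
grasp_force: 39.5
```

servo_tool --moves '[[[0, 0, 0], [0, 0, 0.05], 0], [[0, 0, 0], [0, 0, 0.1], 0], [[0, 0, 0], [0, 0, 0.13], 0], [[0, 0, 0], [0, 0, 0.13], 0]]'

```text
time_s: 9.82
position: [516.9, 63.8, 94.0]
tcp_rot: [0.992, 0.128, -0.0, -0.0]
wrist_force: [-0.2, 0.6, -1.2]
width: 0.141
grasp_force: 39.5
```

servo_tool --moves '[[[0, 0, 0], [0, 0, 0.04], 0], [[0, 0, 0], [0, 0, 0.08], 0], [[0, 0, 0], [0, 0, 0.1], 0], [[0, 0, 0], [0, 0, 0.1], 0]]'

```text
time_s: 10.32
position: [516.9, 63.7, 90.0]
tcp_rot: [0.992, 0.128, -0.0, -0.0]
wrist_force: [-0.2, 0.4, -0.8]
width: 0.143
grasp_force: 39.4
```

servo_tool --moves '[[[0, 0, 0], [0, 0, 0.04], 0], [[0, 0, 0], [0, 0, 0.08], 0], [[0, 0, 0], [0, 0, 0.1], 0], [[0, 0, 0], [0, 0, 0.1], 0]]'

```text
time_s: 10.82
position: [516.9, 63.8, 86.0]
tcp_rot: [0.992, 0.128, -0.0, -0.0]
wrist_force: [0.1, -0.4, -0.4]
width: 0.146
grasp_force: 39.5
```

servo_tool --moves '[[[0, 0, 0], [0, 0, 0.03], 0], [[0, 0, 0], [0, 0, 0.05], 0], [[0, 0, 0], [0, 0, 0.05], 0]]'

```text
time_s: 11.2
position: [516.9, 63.8, 84.0]
tcp_rot: [0.992, 0.128, -0.0, -0.0]
wrist_force: [0.4, -2.4, -1.6]
width: 0.141
grasp_force: 39.5
```

servo_tool --moves '[[[0, 0, 0], [0, 0, 0.03], 0], [[0, 0, 0], [0, 0, 0.05], 0], [[0, 0, 0], [0, 0, 0.05], 0]]'

```text
time_s: 11.58
position: [516.9, 63.8, 82.0]
tcp_rot: [0.992, 0.128, -0.0, -0.0]
wrist_force: [0.9, -0.9, -1.0]
width: 0.142
grasp_force: 39.4
```

The underside is at 76.6 mm, below the riding height, with almost no force. The keyway has found the key, so I'll continue down.

servo_tool --moves '[[[0, 0, 0], [0, 0, 0.04], 0], [[0, 0, 0], [0, 0, 0.08], 0], [[0, 0, 0], [0, 0, 0.12], 0], [[0, 0, 0], [0, 0, 0.15], 0], [[0, 0, 0], [0, 0, 0.15], 0]]'

```text
time_s: 12.2
position: [516.8, 63.8, 76.0]
tcp_rot: [0.992, 0.128, -0.0, -0.0]
wrist_force: [0.3, -2.8, -1.7]
width: 0.148
grasp_force: 39.4
```

servo_tool --moves '[[[0, 0, 0], [0, 0, 0.03], 0], [[0, 0, 0], [0, 0, 0.04], 0], [[0, 0, 0], [0, 0, 0.04], 0]]'

```text
time_s: 12.58
position: [516.9, 63.8, 74.5]
tcp_rot: [0.992, 0.128, -0.0, -0.0]
wrist_force: [0.2, -1.3, -0.1]
width: 0.142
grasp_force: 39.4
```

servo_tool --moves '[[[0, 0, 0], [0, 0, 0.02], 0], [[0, 0, 0], [0, 0, 0.03], 0], [[0, 0, 0], [0, 0, 0.03], 0]]'

```text
time_s: 12.95
position: [516.9, 63.8, 73.3]
tcp_rot: [0.992, 0.128, 0.0, -0.0]
wrist_force: [0.7, -2.4, 0.7]
width: 0.146
grasp_force: 39.6
```

servo_tool --moves '[[[0, 0, 0], [0, 0, 0.02], 0], [[0, 0, 0], [0, 0, 0.03], 0], [[0, 0, 0], [0, 0, 0.03], 0]]'

```text
time_s: 13.32
position: [517.0, 63.8, 72.2]
tcp_rot: [0.992, 0.128, 0.0, -0.0]
wrist_force: [-0.9, -1.9, 3.1]
width: 0.141
grasp_force: 39.9
```

It's home on the collar (3 N upward). Next I'll ease off 0.6 mm and turn anticlockwise.

servo_tool --moves '[[[0, 0, -0.3], [0, 0, -0.015], 0], [[0, 0, -0.8], [0, 0, -0.015], 0], [[0, 0, -1.3], [0, 0, -0.015], 0], [[0, 0, -1.8], [0, 0, -0.015], 0], [[0, 0, -2.3], [0, 0, -0.015], 0], [[0, 0, -2.8], [0, 0, -0.015], 0], [[0, 0, -3.0], [0, 0, -0.015], 0], [[0, 0, -3.0], [0, 0, -0.015], 0]]'

```text
time_s: 14.32
position: [517.0, 63.7, 72.7]
tcp_rot: [0.925, 0.38, 0.0, -0.0]
wrist_force: [0.2, -2.2, 2.4]
width: 0.147
grasp_force: 39.8
```

```bash
cat > st.py <<'E'
from h import *
p,r,st=tool();x=r.as_matrix()[:,0];print(p.round(1),'ang',np.arctan2(x[1],x[0]).round(3),st['wrist_force'].round(1),st['wrist_torque'].round(3),st['width'].round(3),st['time_s'])
E
python3 st.py
```

```text
Traceback (most recent call last):
  File "st.py", line 2, in <module>
    p,r,st=tool();x=r.as_matrix()[:,0];print(p.round(1),'ang',np.arctan2(x[1],x[0]).round(3),st['wrist_force'].round(1),st['wrist_torque'].round(3),st['width'].round(3),st['time_s'])
                                                                                                                                                    ^^^^^^^^^^^^^^^^^
AttributeError: 'float' object has no attribute 'round'
```

Turning smoothly, so I'll continue.

servo_tool --moves '[[[0, 0, -0.4], [0, 0, 0], 0], [[0, 0, -0.9], [0, 0, 0], 0], [[0, 0, -1.4], [0, 0, 0], 0], [[0, 0, -1.9], [0, 0, 0], 0], [[0, 0, -2.4], [0, 0, 0], 0], [[0, 0, -2.8], [0, 0, 0], 0], [[0, 0, -3.0], [0, 0, 0], 0], [[0, 0, -3.0], [0, 0, 0], 0]]'

```text
time_s: 15.32
position: [517.1, 63.9, 72.7]
tcp_rot: [0.795, 0.606, 0.0, -0.0]
wrist_force: [2.1, -1.8, 1.8]
width: 0.144
grasp_force: 39.8
```

```bash
sed -i "s/st\['width'\].round(3)/st['width']/" st.py; python3 st.py
```

```text
[517.1  63.9  72.7] ang 1.303 [ 2.1 -1.8  1.8] [-0.315 -0.622 -0.098] 0.1444995094771005 15.325
```

servo_tool --moves '[[[0, 0, -0.2], [0, 0, 0], 0], [[0, 0, -0.4], [0, 0, 0], 0], [[0, 0, -0.5], [0, 0, 0], 0], [[0, 0, -0.5], [0, 0, 0], 0]]'

```text
time_s: 15.82
position: [516.9, 63.9, 72.7]
tcp_rot: [0.768, 0.641, 0.0, -0.0]
wrist_force: [3.0, 0.1, 2.5]
width: 0.143
grasp_force: 39.8
```

```bash
python3 st.py
```

```text
[516.9  63.9  72.7] ang 1.391 [3.  0.1 2.5] [-0.09  -0.649 -0.036] 0.14329106734345695 15.825
```

servo_tool --moves '[[[0, 0, -0.1], [0, 0, 0], 0], [[0, 0, -0.2], [0, 0, 0], 0], [[0, 0, -0.3], [0, 0, 0], 0], [[0, 0, -0.3], [0, 0, 0], 0]]'

```text
time_s: 16.32
position: [516.9, 63.9, 72.7]
tcp_rot: [0.751, 0.661, 0.0, -0.0]
wrist_force: [2.6, 0.0, 1.9]
width: 0.145
grasp_force: 39.8
```

```bash
python3 st.py
```

```text
[516.9  63.9  72.7] ang 1.444 [2.6 0.  1.9] [-0.041 -0.696 -0.074] 0.1454758855002794 16.325
```

servo_tool --moves '[[[0, 0, -0.1], [0, 0, 0], 0], [[0, 0, -0.2], [0, 0, 0], 0], [[0, 0, -0.2], [0, 0, 0], 0]]'

```text
time_s: 16.7
position: [516.9, 63.8, 72.7]
tcp_rot: [0.739, 0.674, 0.0, -0.0]
wrist_force: [2.2, -0.2, 1.0]
width: 0.143
grasp_force: 39.8
```

```bash
python3 st.py
```

```text
[516.9  63.8  72.7] ang 1.479 [ 2.2 -0.2  1. ] [-0.034 -0.622 -0.048] 0.14289129095489408 16.7
```

servo_tool --moves '[[[0, 0, -0.1], [0, 0, 0], 0], [[0, 0, -0.2], [0, 0, 0], 0], [[0, 0, -0.2], [0, 0, 0], 0]]'

```text
time_s: 17.08
position: [516.9, 63.8, 72.7]
tcp_rot: [0.727, 0.687, 0.0, -0.0]
wrist_force: [1.9, 1.0, 2.3]
width: 0.142
grasp_force: 39.8
```

```bash
python3 st.py
```

```text
[516.9  63.8  72.7] ang 1.514 [1.9 1.  2.3] [-0.039 -0.593  0.028] 0.14168806052941765 17.075
```

```bash
python3 - <<'E'
from h import *
s=snap('wrist','w5');I=s['color']
cv2.imwrite('pics/c6.png',cv2.resize(I[80:305,130:430],(800,600),interpolation=cv2.INTER_CUBIC))
t=manip.read_state()['wrist_torque'];print(t)
E
```

```text
[-0.03279677 -0.59532649 -0.08326041]
```

View pics/c6.png

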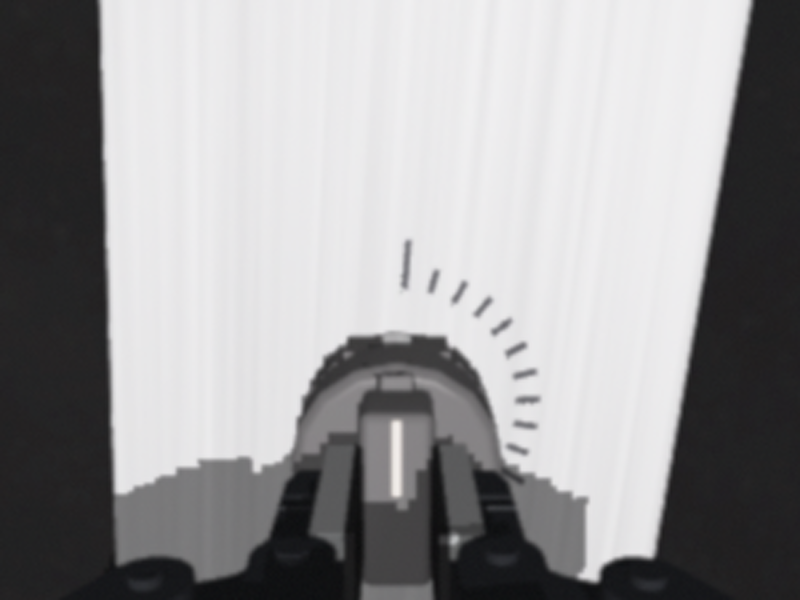

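```bash
python3 - <<'E'
from h import *
s=load('w5');f=lambda cx,cy:(130+cx*.375,80+cy*.375)
a,b=onz(s,f(404,290),60),onz(s,f(409,240),60);c=np.array([517,63.6,60])
A=lambda v:np.arctan2(v[1],v[0]).round(3)
print(a,b,A(b-a),A(b-c))
for q in(((99,0),(113,500)),((750,0),(672,430))):
    u,v=[onz(s,f(*k),60) for k in q];print('edge',A(u-v))
w,z=onz(s,f(397,422),119-4),onz(s,f(397,495),115);print('line',A(w-z))
E
python3 st.py
```

```text
[520.77328145  91.95001111  60.        ] [522.60433015 103.97291275  60.        ] 1.42 1.433
edge 1.444
edge 1.439
line 1.515
[516.9  63.8  72.7] ang 1.513 [ 2.7 -0.6  2.2] [-0.033 -0.595 -0.083] 0.1426003526104099 17.125
```

The pointer is at 1.645 in box axes, so it is at the springy stop and within tolerance. I'll relax slightly, release and retreat.

servo_tool --moves '[[[0, 0, 0.15], [0, 0, 0], 0], [[0, 0, 0.15], [0, 0, 0], 0], [[0, 0, 0.15], [0, 0, 0], 0.35], [[0, 0, 0.15], [0, 0, 0], 0.35], [[0, 0, 0.15], [0, 0, 0], 0.35], [[0, 0, 0.15], [0, 0, 0], 0.35], [[0, 0, 0.15], [0, 0, -0.3], 0.35], [[0, 0, 0.15], [0, 0, -1.0], 0.35], [[0, 0, 0.15], [0, 0, -2.0], 0.35], [[0, 0, 0.15], [0, 0, -2.5], 0.35], [[0, 0, 0.15], [0, 0, -2.5], 0.35]]'

```text
time_s: 18.5
position: [517.7, 63.9, 174.6]
tcp_rot: [0.736, 0.677, 0.001, 0.001]
wrist_force: [0.4, 0.6, 0.3]
width: 0.35
grasp_force: 0.0
```

```bash
python3 - <<'E'
from h import *
s=snap('wrist','w6');I=s['color'];print(proj(s,(517,63,115)))
x,y=proj(s,(517,63,108)).astype(int);cv2.imwrite('pics/c7.png',cv2.resize(I[y-60:y+60,x-80:x+80],(800,600),interpolation=cv2.INTER_CUBIC));print(x-80,y-60)
E
```

```text
[277.03666267 211.5347701 ]
197 149
```

View pics/c7.png

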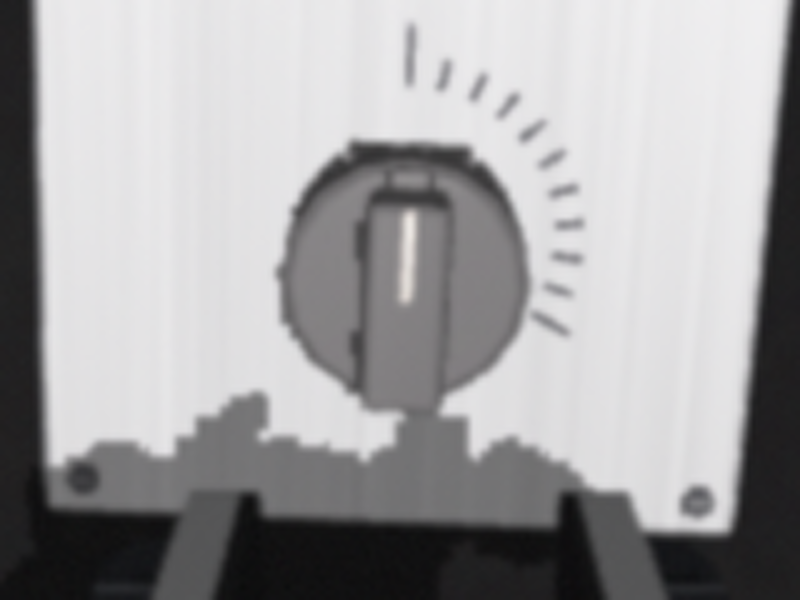

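```bash
python3 - <<'E'
from h import *
s=load('w6');f=lambda cx,cy:(197+cx/5,149+cy/5)
A=lambda v:np.arctan2(v[1],v[0]).round(3)
P=lambda x,y,z:onz(s,f(x,y),z)
print('line',A(P(410,210,115)-P(404,303,115)),'mark',A(P(411,25,60)-P(409,85,60)),'edges',A(P(33,0,60)-P(48,500,60)),A(P(790,0,60)-P(737,530,60)))
c=P(406,278,99);d=np.linalg.norm(P(285,278,99)-P(527,278,99));print('skirt c',c,'diam',d)
E
python3 st.py
```

```text
line 1.425 mark 1.455 edges 1.45 1.456
skirt c [518.1181207   64.41312581  99.        ] diam 41.975535690938635
[517.1  63.7 173.4] ang 1.487 [-0.4  0.3  0. ] [ 0.028 -0.015 -0.023] 0.35400126690431316 18.55
```

The released knob reads about 1.54 rad in box axes (within 0.03 of left) and sits at its home height. The arm is clear, so I'm handing in.

```bash
python3 -c "
from plant import manip
print(manip.hand_in())"
```

```text
the job is handed in; nothing more can be done
None
```

I put the grey knob fully home on the spindle, turned it to its anticlockwise stop with the pointer within about 0.03 rad of the box's left, released it and handed the job in; no result was shown.

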